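# Make up two sample kits, one with a dowel-located holder plate

## Robot

A 6-joint arm with a two-finger parallel gripper is mounted at the origin on the work surface; the furniture and walls round the work are solid. World frame = base frame: x ahead of the robot, y to its left, z up, the work surface at z = 0. Lengths are in m, angles in rad, forces in N, time in s.
With the tool pointing down it reaches from about 0.225 to 0.875 m from the base axis. Payload 3.4 kg.
Tool frame: the origin (TCP) lies at the very end of the fingers, on their centre line; the grasp point (between the pads) lies 19 mm behind it; z points along the fingers, y is the line along which they close (so a half turn about z gives the same grasp; the last joint's range is limited). The gripper opens to 85 mm and grips with 20 to 120 N. Pads are 22 mm wide; open, the fingers measure 114 mm over their backs; the gripper's body (76 mm by 85 mm) begins 54 mm behind the grasp point. The pads swing forward as they close: fully open they stand 13 mm farther back than shut.
Start: joints at [-0.121, 0.276, 1.505, -0, 1.361, -0.121], TCP at [0.575, -0, 0.205] pointing down, gripper open.
Joint ranges: [-2.89, 2.89], [-0.75, 2.08], [0.22, 2.7], [-1.18, 4.32], [0.11, 2.71], [-2.7, 2.7]. Speed limits (rad/s): [2.57, 2.57, 3.14, 3.14, 3.14, 3.14].

## Interface

Orientations are given as a unit quaternion [w, x, y, z].
In Python, from rig import manip, get_image, camera_info gives the robot as it stands. The module is installed in compiled form; this text tells all that it offers.
- The arm moves only by the shell command python3 -m crank 'ROWS' [FORCE]. ROWS is a JSON object of lists of equal length, an entry for each row: "translation": the shift along the tool's x, y, z in mm, a list of three; "roll": the turn about the tool's z in rad; "fingers": the opening, from 0 (shut) to 1 (fully open). A call has 1 to 8 rows; each row shifts and turns the commanded pose from where the row before left it, along the tool's axes as they then stand; what a row does not reach is not made up. A row lasts 1/10 s, in which the tool goes at most 50 mm and 8.59 degrees, less where a joint would pass 70% of its speed; a pose out of reach is approached as far as the arm can. A call is refused whole if a number of a shift passes 50 or a number of a turn 0.15, either way. A call with a gripper value outside its range is refused whole. The fingers move at their own pace and stop on an object; FORCE is the grip in N (left out, the last holds). Time passes only in rows, so rows that do not move let the fingers close. It gives the time, the measured TCP pose, the force, the opening and the grip force at its end, in the units of the state.
- manip.get_state(): the state, without advancing time (a new reading comes with each control period).
- get_image(name): name is "scene" or "side" or "wrist"; returns the picture (420x560x3 uint8, blue, green, red); there is no depth.
- camera_info(name): a dict with "mtx" (3x3 intrinsics, pixels), "rvec" (rotation vector, rad) and "tvec" (3), from world to camera coordinates, as OpenCV has them. Camera axes: x right, y down, z forward; pixel columns grow to the right and rows downward; lengths in m; the calibration is good to about 2 mm. The wrist camera is an equidistant fisheye: a pixel r from the principal point sees the ray r / f radians off the axis. A picture is of the moment at which its call begins: read the wrist's pose just before it. camera_info takes no time and is no camera call; for the wrist camera it gives the pose at the moment of the call.
- manip.sign_off(): hands the job in; it is judged then, once.
The state is a dict: "clock": time; "qpos": joint angles; "qd": joint speeds; "effort": joint torques, N m; "position": TCP position; "ee_rot": TCP orientation; "contact_force": force on the tool from outside, world axes, zero at the start; "moment": the same for the moment, N m; "width": finger opening in m; "gripper_force": force on a finger pad.
Only numpy, scipy, OpenCV 4.12 (cv2) and the standard library are available. Lean on these libraries where they do the work, as an engineer would, in place of code of your own. Each camera call takes 0.05 s, during which the arm holds its last target. There are 200 camera calls.

## Task

Make up the two kits in the two grey trays. In the tray with the two upright dowels, first fit the holder plate fully down over both dowels, then stand the tall narrow jar upright through the plate's big round opening onto the tray floor, and lay the capped tube flat in the long bay of that tray; in the other tray, stand the wide lidded cup upright in the nearly square pocket and the low flat carton, on its base, in the longer, narrower pocket. These can be done in any order except that the plate goes on before the jar; leave the tall carton, the mortar and the blue flask standing where they are.

Things in the scene. Friction and masses are not known exactly. Their poses are not given: they have to be found in the camera images.
- dowel_tray: Fixed grey tray (white lips), 4 mm floor. Origin: underside, midway between the 2 dowels; z up. Spans x -45..109, y -75..75 mm. Dowels at x 0, y +-48: shoulder 18 mm dia to z 12 (plate underside rests there), then 8 mm pin to z 24, tapering to 3 mm at z 32. Tube bay along y: centre x +82, y 0, inside 38 (x) by 126 (y), floor z 4, lip 4 wide, top z 10. Yaw within 0.3 rad.
- pocket_tray: Fixed grey tray without dowels (white lips), 96 (x) by 190 (y) mm, 4 mm floor, on the other side. Origin: centre of underside, z up. Two pockets, floor z 4, lips 4 wide, top z 12. Nearly square pocket (cup): centre x 0, y -47, inside 82 by 82. Longer, narrower pocket (flat carton): centre x 0, y +43, inside 64 (x) by 90 (y). Yaw within 0.3 rad of world.
- holder_plate: Loose aluminium holder plate, 68 mm (x) by 122 mm (y), 10 mm thick, 0.1 to 0.17 kg, lying flat. Origin: centre of its underside. A round opening of 57 mm diameter in the middle and one 13 mm hole through it at each end, at x 0, y -48 and +48 mm. Either way round fits. It can be grasped across its 68 mm width at the middle.
- jar: Loose tall narrow jar with a white cap, diameter 46 mm, height 78 mm (cap from 58 mm up), about 0.1 kg, upright. Origin: centre of its base, z up.
- cup: Loose wide white specimen cup with a white screw lid, upright: height 60 mm, body diameter 54 mm, lid (from 46 mm up) diameter 59 mm, light. Origin: centre of its base, z up.
- flat_carton: Loose low flat carton, white with a blue band, 44 mm (x) by 70 mm (y) by 34 mm high, about 0.1 kg. Origin: centre of its base, z up.
- tube: Loose capped plastic sample tube lying down, 17 mm thick, 104 mm long along its y axis, 11 g; it does not roll. Origin: centre of its underside, z up.
- tall_carton: Loose tall carton, white with a green top band, 40 mm (x) by 62 mm (y) by 85 mm high, standing among the stock; belongs to neither kit. Origin: centre of its base.
- mortar: Loose white ceramic mortar, diameter 108 mm, height 72 mm, behind the work; to be left alone. Origin: centre of its base.
- flask: Loose blue wash bottle, diameter 54 mm, height 120 mm, behind the work; to be left alone. Origin: centre of its base.
Mind the look-alikes: they are no part of the job. Of the things like the holder_plate, leave any that is red; of the rest the smaller one is meant. What is shaped like the tube but orange is not meant.

How it is judged:
By the outcome, as a careful person would: the job done as asked, in the order asked, and still so for the second after the job is handed in, with the robot touching nothing.
It also fails if it takes over 138 s, if anything falls off the work surface, if the arm or the gripper's body presses on something with over 40 N, if the wrist force passes 120 N, or if a joint passes its speed limit or range.

## Working session

There is one attempt and no reset: what is moved stays moved. The work goes in short steps, Python scripts to look and compute and a shell command to move; the robot and the scene stay as the last step left them, time stands still between calls to the robot, and variables do not carry over. Pictures are saved under pics/ and viewed, at most 14 in all, crops included, and the job is handed in when it is done.

```bash
mkdir -p pics; cat > h.py <<'E'
import numpy as np, cv2
from rig import manip, get_image, camera_info
def save(n,f,crop=None,k=1):
    ci=camera_info(n); im=get_image(n); np.savez('pics/%s.npz'%f,im=im,**{a:np.array(ci[a],float) for a in('mtx','rvec','tvec')})
    cv2.imwrite('pics/%s.png'%f,im)
def crop(f,x0,y0,x1,y1,k):
    im=np.load('pics/%s.npz'%f)['im'][y0:y1,x0:x1]; cv2.imwrite('pics/%s_c%d_%d.png'%(f,x0,y0),cv2.resize(im,None,fx=k,fy=k,interpolation=cv2.INTER_CUBIC))
def w(f,uv,z):
    d=np.load('pics/%s.npz'%f); K=d['mtx']; R=cv2.Rodrigues(d['rvec'])[0]; t=d['tvec'].ravel()
    uv=np.array(uv,float)
    if 'wrist' in f:
        x=(uv[0]-K[0,2])/K[0,0]; y=(uv[1]-K[1,2])/K[1,1]; r=np.hypot(x,y)+1e-12
        ray=np.array([x/r*np.sin(r),y/r*np.sin(r),np.cos(r)])
    else: 
        ray=np.linalg.inv(K)@[uv[0],uv[1],1]
    C=-R.T@t; v=R.T@ray; return np.round(C+v*(z-C[2])/v[2],4)
E
python3 - <<'E'
from h import *
for n in('scene','side','wrist'): save(n,n+'0'); c=camera_info(n); R=cv2.Rodrigues(np.array(c['rvec'],float))[0]; print(n,np.round(c['mtx'],1).tolist(),(-R.T@np.array(c['tvec']).ravel()).round(3),R[2].round(2))
s=manip.get_state(); print(s['ee_rot'],s['width'],s['clock'])
a=[cv2.imread('pics/%s0.png'%n) for n in('scene','side')]
cv2.imwrite('pics/both.png',cv2.resize(np.vstack(a),None,fx=.71,fy=.71))
for n in('scene','side','wrist'): cv2.imwrite('pics/%s0b.png'%n,cv2.resize(cv2.imread('pics/%s0.png'%n),(800,600),interpolation=cv2.INTER_CUBIC))
E
```

```text
scene [[498.1, 0.0, 283.0], [0.0, 498.1, 227.1], [0.0, 0.0, 1.0]] [-0.061  1.106  1.347] [ 0.34 -0.57 -0.75]
side [[414.6, 0.0, 282.0], [0.0, 414.6, 210.4], [0.0, 0.0, 1.0]] [0.586 0.743 0.982] [-0.05 -0.57 -0.82]
wrist [[325.2, 0.0, 283.3], [0.0, 325.2, 214.9], [0.0, 0.0, 1.0]] [0.575 0.072 0.375] [-0.   -0.28 -0.96]
[-5.45015935e-04  7.07109781e-01  7.07103451e-01 -4.11399897e-04] 0.08557811672487475 0.15
```

View pics/scene0b.png

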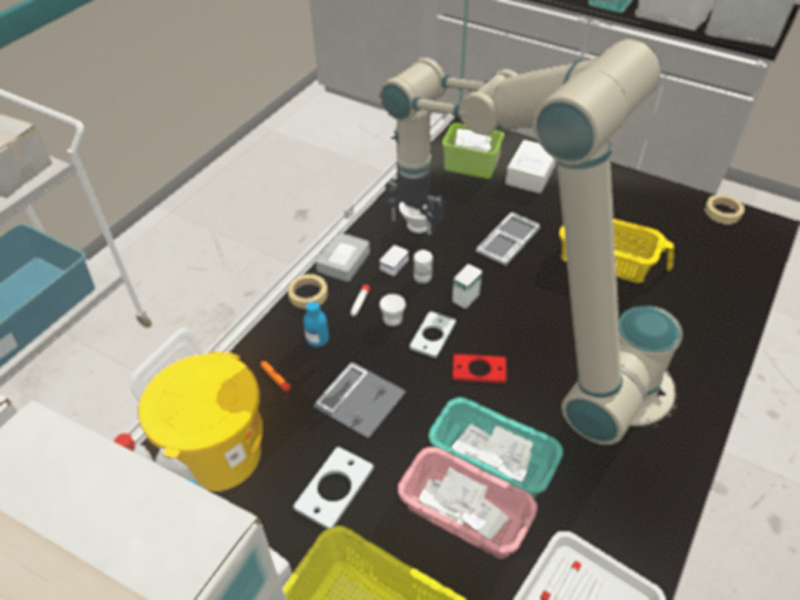

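View pics/wrist0b.png

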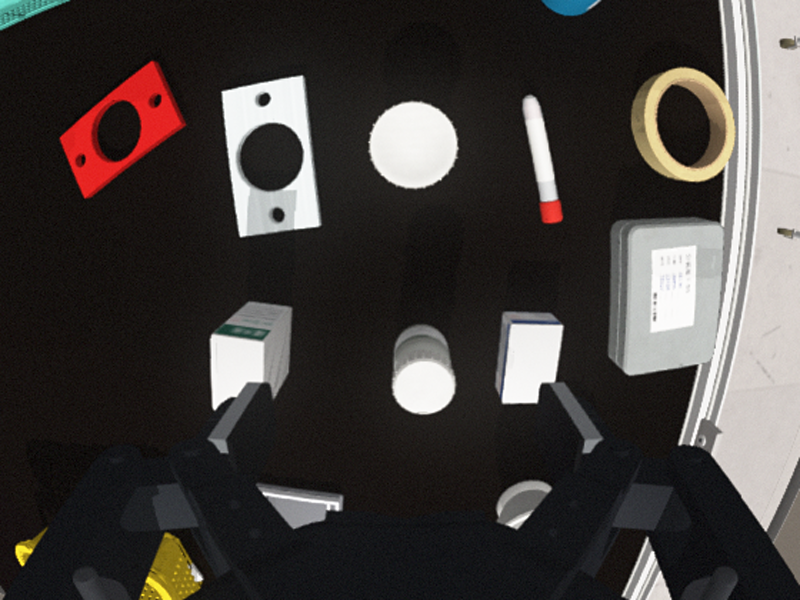

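Wrist view (800-wide): white plate centre (271,157), its holes (263,100)/(278,215), cup lid (414,145), tube (532,97)-(551,215), jar cap (423,384), flat carton top about (532,360). Scene: dowel tray about (360,398), pocket tray (510,237), large plate (334,487), orange tube (275,375).

```bash
python3 - <<'E'
from h import *
k=.7
def p(n,f,u,v,z): print(n,w(f,(u*k,v*k),z))
for n,u,v,z in [('hole+',263,100,.01),('hole-',278,215,.01),('big',271,157,.01),('cup',414,145,.06),('tubeA',532,97,.008),('tubeB',551,218,.008),('jar',423,384,.078),('c1',508,318,.034),('c2',563,320,.034),('c3',558,403,.034),('c4',499,402,.034),('tall',240,370,.085),('flask',572,0,.1)]: p(n,'wrist0',u,v,z)
for n,u,v,z in [('dtray',360,398,.01),('dt corner',355,363,.01),('dt r',405,395,.004),('dt b',368,435,.004),('dt l',317,400,.01),('ptray',510,237,.01),('pt1',512,213,.01),('pt2',540,224,.01),('pt3',506,263,.01),('pt4',478,250,.01)]: p(n,'scene0',u,v,z)
E
python3 - <<'E'
import sys; sys.path.insert(0,'.')
import os; os.chdir('.')
from h import *
crop('scene0',200,230,320,320,6)
E
```

```text
hole+ [0.4614 0.1359 0.01  ]
hole- [0.4721 0.0417 0.01  ]
big [0.4677 0.0888 0.01  ]
cup [0.5801 0.0918 0.06  ]
tubeA [0.6747 0.1377 0.008 ]
tubeB [0.6929 0.0397 0.008 ]
jar [ 0.5869 -0.072   0.078 ]
c1 [ 0.6547 -0.0371  0.034 ]
c2 [ 0.7008 -0.039   0.034 ]
c3 [ 0.7057 -0.1142  0.034 ]
c4 [ 0.6529 -0.1111  0.034 ]
tall [ 0.4565 -0.0601  0.085 ]
flask [0.6772 0.1888 0.1   ]
dtray [0.5111 0.3453 0.01  ]
dt corner [0.5764 0.2657 0.01  ]
dt r [0.4284 0.2826 0.004 ]
dt b [0.4445 0.4168 0.004 ]
dt l [0.5931 0.3994 0.01  ]
ptray [ 0.4452 -0.3265  0.01  ]
pt1 [ 0.4837 -0.4233  0.01  ]
pt2 [ 0.3947 -0.4192  0.01  ]
pt3 [ 0.4106 -0.226   0.01  ]
pt4 [ 0.4988 -0.2342  0.01  ]
```

View pics/side0b.png

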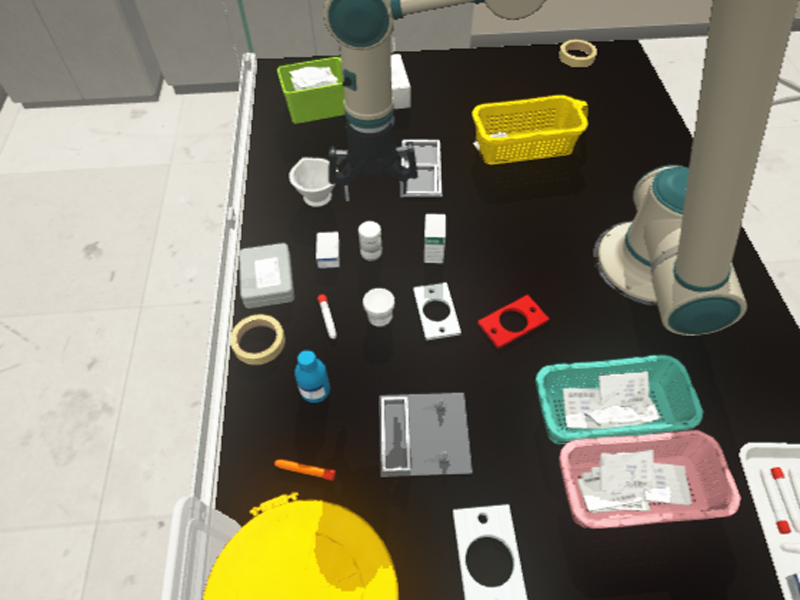

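```bash
python3 -m crank '{"translation":[[30,-36,0],[30,-36,20],[29,-36,40],[0,0,40],[0,0,25],[0,0,20],[0,0,0]],"roll":[0,0,0,-0.06,-0.053,0,0],"fingers":[1,1,1,1,1,1,1]}' 40; python3 - <<'E'
from h import *
save('wrist','wrist1'); cv2.imwrite('pics/wrist1b.png',cv2.resize(cv2.imread('pics/wrist1.png'),(800,600)))
E
```

```text
clock: 0.85
position: [0.4715, 0.0832, 0.0649]
ee_rot: [-0.002, 0.666, 0.746, -0.002]
contact_force: [-0.0, 0.1, 0.6]
width: 0.0854
gripper_force: 0.0
```

View pics/wrist1b.png

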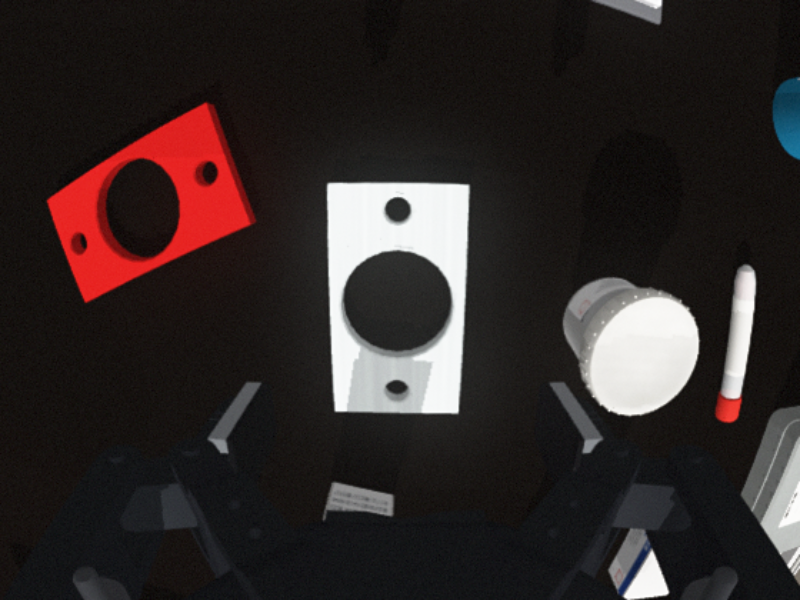

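Plate squarely aligned, opening centre at (397,301), holes (397,209), (396,389).

```bash
cat >> h.py <<'E'
from scipy.spatial.transform import Rotation as Ro
def yaw(q=None):  # world yaw of tool y axis
    q=np.array(manip.get_state()['ee_rot']) if q is None else np.array(q); M=Ro.from_quat(q[[1,2,3,0]]).as_matrix(); return np.arctan2(M[1,1],M[0,1])
def off(x,y,z,yw=None): # tool-axis shift (mm) from TCP to world point; roll
    s=manip.get_state(); q=np.array(s['ee_rot'])[[1,2,3,0]]
    d=Ro.from_quat(q).inv().apply(np.array([x,y,z])-s['position'])*1000
    r='' if yw is None else ' roll %.3f'%(-(((yw-yaw())+np.pi/2)%np.pi-np.pi/2))
    print('shift',d.round(1),'yaw %.3f'%yaw(),r)
E
python3 - <<'E'
from h import *
a=w('wrist1',(397*.7,298*.7),.01);b=w('wrist1',(397*.7,209*.7),.01);c=w('wrist1',(396*.7,386*.7),.01);print(a,b,c,np.arctan2(-(b-c)[0],(b-c)[1]))
m=(b+c)/2; off(m[0],m[1],-.004,np.arctan2(-(b-c)[0],(b-c)[1]))
E
```

```text
[0.4658 0.0929 0.01  ] [0.4609 0.1373 0.01  ] [0.4705 0.0441 0.01  ] 0.10264230557834335
shift [ 8.3 -6.2 70.4] yaw 0.113  roll 0.010
```

```bash
python3 -m crank '{"translation":[[8,-6,20],[0,0,30],[0,0,15],[0,0,4],[0,0,0],[0,0,0],[0,0,0],[0,0,0]],"roll":[0.01,0,0,0,0,0,0,0],"fingers":[1,1,1,1,1,0.6,0.6,0.6]}' 60;  python3 -m crank '{"translation":[[0,0,0],[0,0,0],[0,0,0]],"roll":[0,0,0],"fingers":[0.5,0.5,0.5]}'
```

```text
clock: 1.7
position: [0.4682, 0.0904, -0.0008]
ee_rot: [0.001, 0.67, 0.743, 0.001]
contact_force: [0.6, 0.3, -0.7]
width: 0.0511
gripper_force: 0.0
clock: 2.0
position: [0.4674, 0.0904, -0.0015]
ee_rot: [0.0, 0.67, 0.743, 0.0]
contact_force: [0.1, -0.1, -0.9]
width: 0.0426
gripper_force: 0.0
```

```bash
python3 - <<'E'
from h import *
save('wrist','wrist2'); cv2.imwrite('pics/wrist2b.png',cv2.resize(cv2.imread('pics/wrist2.png'),(800,600)))
s=manip.get_state();print(s['position'],s['contact_force'],s['width'])
E
```

```text
[ 0.4674037   0.09042736 -0.00158656] [-0.42132817  0.26166179  0.68374308] 0.04254287909417008
```

View pics/wrist2b.png

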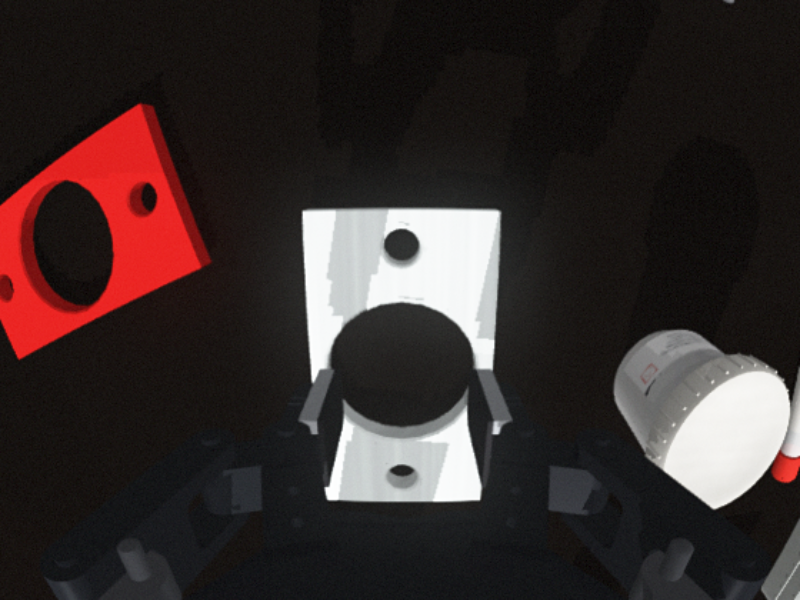

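Fingers closed above the plate; reopen, go lower, close again.

```bash
python3 -m crank '{"translation":[[0,0,0],[0,0,0],[0,0,0],[0,0,0],[0,0,3],[0,0,3],[0,0,2],[0,0,0]],"roll":[0,0,0,0,0,0,0,0],"fingers":[1,1,1,1,1,1,1,1]}' 60;  python3 -m crank '{"translation":[[0,0,0],[0,0,0],[0,0,0],[0,0,0]],"roll":[0,0,0,0],"fingers":[0.7,0.7,0.7,0.7]}'
```

```text
clock: 2.85
position: [0.467, 0.0904, -0.0101]
ee_rot: [-0.0, 0.67, 0.743, -0.0]
contact_force: [-0.2, -0.1, 0.5]
width: 0.0855
gripper_force: 0.0
clock: 3.25
position: [0.4675, 0.0904, -0.0096]
ee_rot: [0.0, 0.67, 0.743, 0.0]
contact_force: [0.4, 0.1, 0.2]
width: 0.06
gripper_force: 0.0
```

```bash
cat >> h.py <<'E'
def proj(f,P):
    d=np.load('pics/%s.npz'%f); K=d['mtx']; R=cv2.Rodrigues(d['rvec'])[0]
    c=R@np.array(P)+d['tvec'].ravel()
    if 'wrist' in f:
        r=np.hypot(c[0],c[1]); th=np.arctan2(r,c[2]); return (K[0,0]*th*c[0]/r+K[0,2],K[1,1]*th*c[1]/r+K[1,2])
    q=K@c; return q[:2]/q[2]
E
python3 - <<'E'
from h import *
save('wrist','wrist3'); save('side','side3'); 
im=cv2.imread('pics/wrist3.png')
s=manip.get_state(); p=np.array(s['position']); M=Ro.from_quat(np.array(s['ee_rot'])[[1,2,3,0]]).as_matrix()
for sg in(-1,1):
  for z,col in((0,(0,0,255)),(.01,(0,255,0)),(.02,(255,0,0)),(.03,(0,255,255))):
    for xx in(-.011,.011):
      Q=p+M[:,1]*sg*s['width']/2+M[:,0]*xx; Q[2]=z; u=proj('wrist3',Q); cv2.circle(im,tuple(int(a) for a in np.round(u)),2,col,-1)
a=cv2.resize(im[200:400,150:410],None,fx=2,fy=2)
u=proj('side3',[p[0],p[1],.02]).astype(int); c=cv2.imread('pics/side3.png')[u[1]-50:u[1]+50,u[0]-65:u[0]+65]
cv2.imwrite('pics/m3.png',np.hstack([a[:400],cv2.resize(c,(280,400)) if 0 else cv2.resize(c[:, 30:100],(280,400))]))
print(s['width'],p)
E
```

```text
0.05985483801033188 [ 0.4674779   0.09043322 -0.00953964]
```

View pics/m3.png

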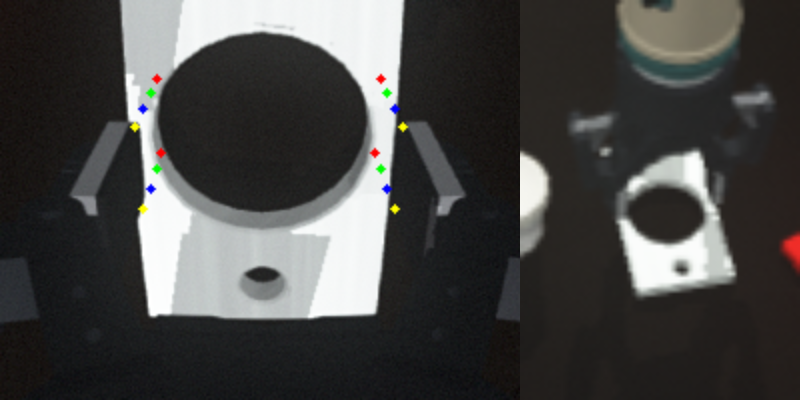

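```bash
python3 - <<'E'
from h import *
from scipy.optimize import least_squares as L
q={'wrist0':([.575,0,.205],[-5.45e-4,.7071,.7071,-4e-4],(262*.7,383*.7),(216*.7,450*.7)),
'wrist2':([.4674,.0904,-.0016],[0,.67,.743,0],(333*.7,370*.7),(317*.7,425*.7)),
'wrist3':([.46748,.09043,-.00954],[0,.67,.743,0],(150+125/2,200+124/2),(150+75/2,200+195/2))}
for f,(p,o,u1,u2) in q.items():
  M=Ro.from_quat(np.array(o)[[1,2,3,0]]).as_matrix()
  for u in(u1,u2):
    for xx in(-.011,0,.011):
      r=L(lambda v:np.array(proj(f,np.array(p)+M@[xx,v[0],v[1]]))-u,[-.03,-.02]); print(f,u,xx,(r.x*1000).round(1),round(r.cost,3))
E
```

```text
wrist0 (183.39999999999998, 268.09999999999997) -0.011 [-60.4  -0.1] 0.0
wrist0 (183.39999999999998, 268.09999999999997) 0 [-52.5 -22.6] 0.0
wrist0 (183.39999999999998, 268.09999999999997) 0.011 [-44.6 -45. ] 0.0
wrist0 (151.2, 315.0) -0.011 [-61.8 -51.4] 0.0
wrist0 (151.2, 315.0) 0 [-53.7 -67.1] 0.0
wrist0 (151.2, 315.0) 0.011 [-45.6 -82.8] 0.0
wrist2 (233.1, 259.0) -0.011 [-31.6  13.6] 0.0
wrist2 (233.1, 259.0) 0 [-27.5 -10.8] 0.0
wrist2 (233.1, 259.0) 0.011 [-23.3 -35.3] 0.0
wrist2 (221.89999999999998, 297.5) -0.011 [-30.6 -33.3] 0.0
wrist2 (221.89999999999998, 297.5) 0 [-26.6 -51.6] 0.0
wrist2 (221.89999999999998, 297.5) 0.011 [-22.6 -69.8] 0.0
wrist3 (212.5, 262.0) -0.011 [-43.8   8.6] 0.0
wrist3 (212.5, 262.0) 0 [-38.1 -15.2] 0.0
wrist3 (212.5, 262.0) 0.011 [-32.3 -38.9] 0.0
wrist3 (187.5, 297.5) -0.011 [-48.1 -34.7] 0.0
wrist3 (187.5, 297.5) 0 [-41.8 -52.7] 0.0
wrist3 (187.5, 297.5) 0.011 [-35.4 -70.8] 0.0
```

The picture shows fingertips about 30 mm short of the nominal TCP, still above the plate. I go down gently, watching force.

```bash
python3 -m crank '{"translation":[[0,0,0],[0,0,0],[0,0,0],[0,0,5],[0,0,5],[0,0,5],[0,0,0]],"roll":[0,0,0,0,0,0,0],"fingers":[1,1,1,1,1,1,1]}' 60;  python3 -m crank '{"translation":[[0,0,0],[0,0,0],[0,0,0]],"roll":[0,0,0],"fingers":[0.75,0.75,0.75]}'
```

```text
clock: 4.05
position: [0.4666, 0.0904, -0.0255]
ee_rot: [-0.001, 0.67, 0.743, -0.001]
contact_force: [-0.3, 0.1, 0.3]
width: 0.0852
gripper_force: 0.0
clock: 4.35
position: [0.4673, 0.0904, -0.0239]
ee_rot: [0.0, 0.67, 0.743, -0.0]
contact_force: [-1.7, -0.4, 6.2]
width: 0.0649
gripper_force: 40.3
```

```bash
python3 -m crank '{"translation":[[0,0,0],[0,0,0],[0,0,0],[0,0,3],[0,0,2],[0,0,0]],"roll":[0,0,0,0,0,0],"fingers":[1,1,1,1,1,1]}' 60;  python3 -m crank '{"translation":[[0,0,0],[0,0,0],[0,0,0]],"roll":[0,0,0],"fingers":[0.74,0.74,0.74]}'
```

```text
clock: 4.95
position: [0.467, 0.0904, -0.0301]
ee_rot: [-0.0, 0.67, 0.743, -0.0]
contact_force: [-0.7, -0.6, -0.3]
width: 0.085
gripper_force: 0.0
clock: 5.25
position: [0.4674, 0.0904, -0.0288]
ee_rot: [0.0, 0.67, 0.743, 0.0]
contact_force: [-1.5, 0.5, 8.2]
width: 0.0661
gripper_force: 65.0
```

```bash
python3 -m crank '{"translation":[[0,0,-10],[0,0,-20],[0,0,-30],[0,0,-40],[0,0,-40],[0,0,-20],[0,0,0]],"roll":[0,0,0,0,0,0,0],"fingers":[0.7,0.7,0.7,0.7,0.7,0.7,0.7]}' 60; python3 - <<'E'
from h import *
save('wrist','wrist4'); cv2.imwrite('pics/wrist4b.png',cv2.resize(cv2.imread('pics/wrist4.png'),(800,600)))
s=manip.get_state();print(s['position'],s['contact_force'],s['width'],s['moment'])
E
```

```text
clock: 5.95
position: [0.4699, 0.0906, 0.1339]
ee_rot: [0.003, 0.67, 0.743, 0.003]
contact_force: [1.2, 0.5, -0.2]
width: 0.0661
gripper_force: 66.9
[0.46822078 0.09047001 0.13175408] [-0.88885282 -0.13412796 -0.79869602] 0.06617923940549741 [ 0.03104623  0.03170469 -0.00756996]
```

View pics/wrist4b.png

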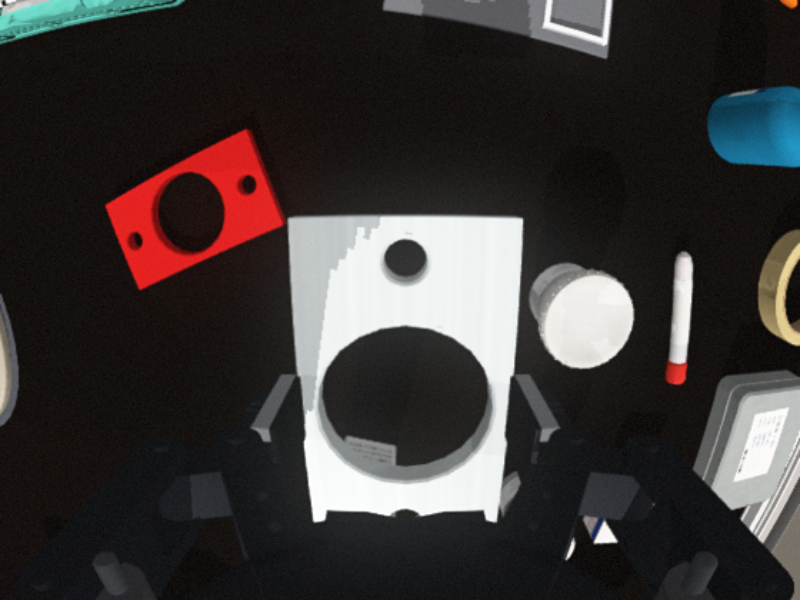

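Plate held flat and level. Now towards the dowel tray for a look.

```bash
python3 -m crank '{"translation":[[20,4,-10],[35,6,-20],[40,7,0],[35,6,0],[18,4,0],[0,0,0],[0,0,0]],"roll":[0,0,0,0.1,0.115,0,0],"fingers":[0.7,0.7,0.7,0.7,0.7,0.7,0.7]}' 60; python3 - <<'E'
from h import *
save('wrist','wrist5'); cv2.imwrite('pics/wrist5b.png',cv2.resize(cv2.imread('pics/wrist5.png'),(800,600)))
E
```

```text
clock: 6.7
position: [0.4795, 0.2395, 0.1585]
ee_rot: [-0.0, 0.745, 0.667, -0.002]
contact_force: [-0.1, -0.0, -0.8]
width: 0.0661
gripper_force: 66.9
```

View pics/wrist5b.png

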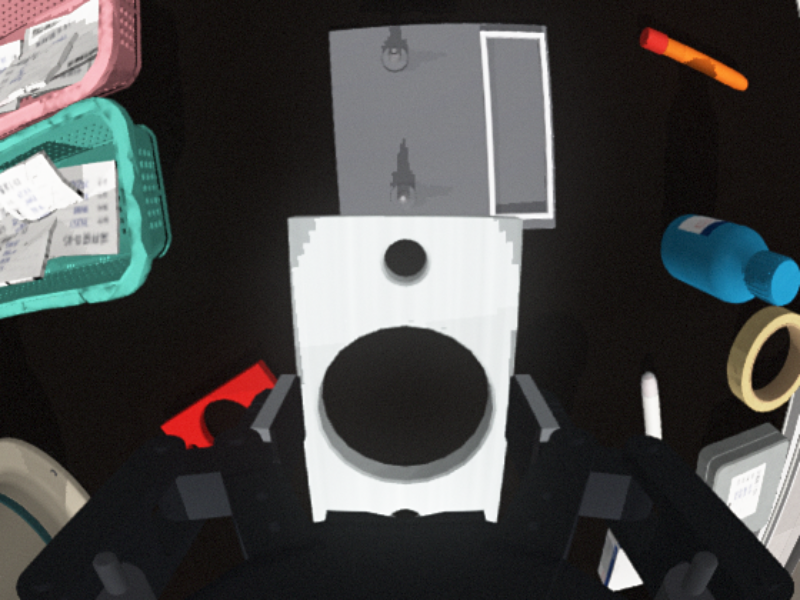

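The tray: bay right (480-550, 30-220), dowels near (402,195) and (395,55). Enlarge.

```bash
python3 - <<'E'
from h import *
im=np.load('pics/wrist5.npz')['im']
im=cv2.convertScaleAbs(im,alpha=1.6)
c=cv2.resize(im[10:165,225:395],None,fx=3.8,fy=3.8,interpolation=cv2.INTER_CUBIC); cv2.imwrite('pics/c5.png',c)
E
```

```text
(no output)
```

View pics/c5.png

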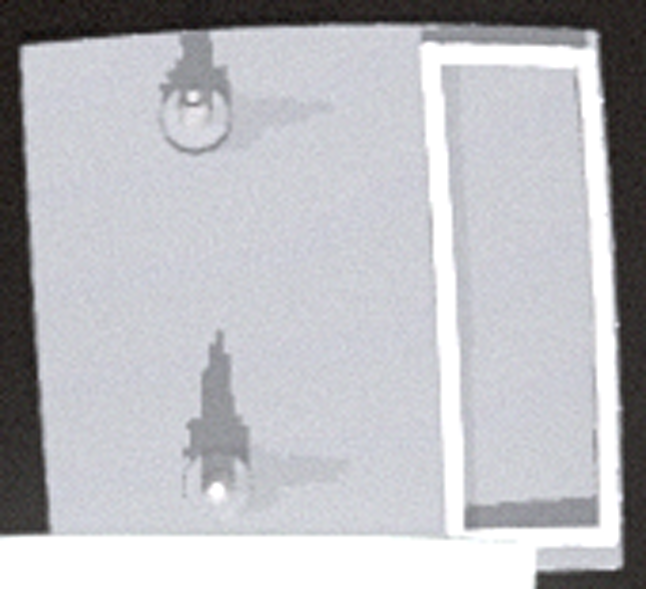

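```bash
python3 - <<'E'
from h import *
f='wrist5'
g=lambda x,y,z: w(f,(225+x/3.8,10+y/3.8),z)
n=g(217,491,.032);fa=g(194,96,.032);print(n,fa,np.linalg.norm(n-fa)); s=g(195,118,.012); s2=g(216,487,.012);print('shoulders',s2,s)
for a in((422,43),(597,44),(618,545),(448,534)):print(g(*a,.01))
m=(n+fa)/2; yw=np.arctan2(-(fa-n)[0],(fa-n)[1]);print(m,yw)
zt=.1585+.0388
h=w(f,(405*.7,258*.7),zt);b=w(f,(406*.7,396*.7),zt);print('held',h,b,np.linalg.norm(h-b),np.arctan2(-(h-b)[0],(h-b)[1]))
off(b[0],b[1],zt); off(h[0],h[1],zt)
off(m[0],m[1],.1585,yw)
E
```

```text
[0.4837 0.2951 0.032 ] [0.4889 0.392  0.032 ] 0.09703942497768629
shoulders [0.4833 0.295  0.012 ] [0.4886 0.3914 0.012 ]
[0.549 0.408 0.01 ]
[0.5963 0.4069 0.01  ]
[0.5883 0.2705 0.01  ]
[0.542 0.277 0.01 ]
[0.4863  0.34355 0.032  ] -0.053612146445090936
held [0.4847 0.2871 0.1973] [0.4802 0.2431 0.1973] 0.04422951503238534 -0.10191836748087395
shift [  4.   -0.1 -38.5] yaw -0.110 
shift [ 48.2  -0.4 -38.5] yaw -0.110 
shift [ 1.046e+02 -4.900e+00  1.000e-01] yaw -0.110  roll -0.057
```

```bash
python3 - <<'E'
from h import *
f='wrist5'
for zt in(.197,.192,.187,.182):
  h=w(f,(405*.7,260.5*.7),zt);b=w(f,(406*.7,403*.7),zt);e1=w(f,(305*.7,217*.7),zt);e2=w(f,(522*.7,217*.7),zt);print(zt,np.linalg.norm(h-b),np.linalg.norm(w(f,(290*.7,217*.7),zt)-e2)); off(*b); off(*h); off(*((w(f,(290*.7,217*.7),zt)+e2)/2))
E
```

```text
0.197 0.046140004334633514 0.06718690348572409
shift [  1.3  -0.1 -38.1] yaw -0.110 
shift [ 47.4  -0.4 -38.2] yaw -0.110 
shift [ 60.6  -0.2 -38.3] yaw -0.110 
0.192 0.04785154124999525 0.06970466268478748
shift [ -1.3  -0.1 -33.1] yaw -0.110 
shift [ 46.5  -0.4 -33.2] yaw -0.110 
shift [ 60.2  -0.2 -33.3] yaw -0.110 
0.187 0.049652391684590555 0.07232185008695508
shift [ -4.   -0.  -28.1] yaw -0.110 
shift [ 45.6  -0.5 -28.2] yaw -0.110 
shift [ 59.7  -0.2 -28.3] yaw -0.110 
0.182 0.05136389782717038 0.07483962853996534
shift [ -6.7  -0.  -23.1] yaw -0.110 
shift [ 44.6  -0.5 -23.2] yaw -0.110 
shift [ 59.3  -0.2 -23.3] yaw -0.110
```

```bash
python3 -m crank '{"translation":[[25,-1,0],[40,-2,0],[30,-2,20],[10,0,40],[0,0,40],[0,0,20],[0,0,10],[0,0,0]],"roll":[0,0,0,0,-0.03,-0.027,0,0],"fingers":[0.7,0.7,0.7,0.7,0.7,0.7,0.7,0.7]}' 60; python3 -m crank '{"translation":[[0,0,0]],"roll":[0],"fingers":[0.7]}'; python3 - <<'E'
from h import *
save('wrist','wrist6'); 
im=np.load('pics/wrist6.npz')['im']
cv2.imwrite('pics/c6.png',cv2.resize(im[110:370,180:400],None,fx=2.3,fy=2.3,interpolation=cv2.INTER_CUBIC))
off(.4863+.0,.34355,.0,-.054)
E
```

```text
clock: 7.55
position: [0.4869, 0.3433, 0.0289]
ee_rot: [-0.0, 0.727, 0.687, -0.002]
contact_force: [0.5, 0.2, -1.5]
width: 0.0661
gripper_force: 67.1
clock: 7.65
position: [0.4887, 0.3447, 0.0314]
ee_rot: [0.0, 0.727, 0.687, 0.001]
contact_force: [0.2, 0.3, -0.8]
width: 0.0659
gripper_force: 67.1
shift [-1.7 -2.7 31.9] yaw -0.056  roll -0.002
```

View pics/c6.png

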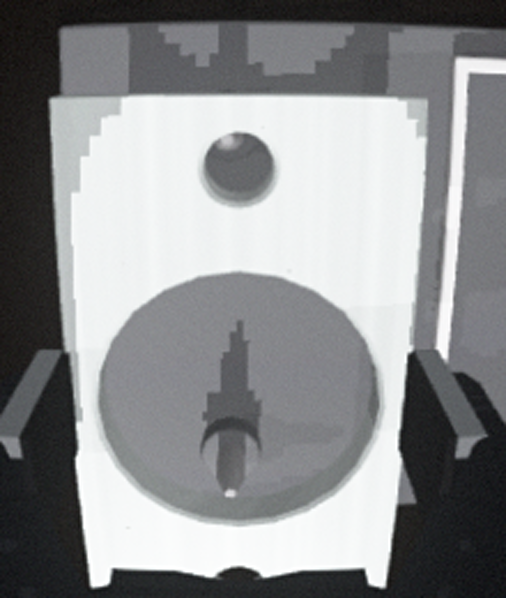

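```bash
python3 - <<'E'
from h import *
f='wrist6'; g=lambda x,y,z: w(f,(180+x/2.3,110+y/2.3),z)
n=g(231,493,.032);fa=g(229,141,.032);print(n,fa,np.linalg.norm(n-fa))
m=(n+fa)/2;yw=np.arctan2(-(fa-n)[0],(fa-n)[1]);off(*m,yw)
s=manip.get_state()['position'];print(s)
zt=s[2]+.037
for p in((238,168),(240,397)): off(*g(*p,zt))
E
```

```text
[0.4837 0.2948 0.032 ] [0.489  0.3907 0.032 ] 0.09604634298087564
shift [-2.5 -2.5 -0.1] yaw -0.056  roll -0.001
[0.48896603 0.3450987  0.03188232]
shift [ 46.2  -0.4 -37. ] yaw -0.056 
shift [ -0.3  -0.1 -37. ] yaw -0.056
```

```bash
python3 -m crank '{"translation":[[-1.6,-2.3,0],[0,0,10],[0,0,10],[0,0,6],[0,0,6],[0,0,6],[0,0,0]],"roll":[0,0,0,0,0,0,0],"fingers":[0.7,0.7,0.7,0.7,0.7,0.7,0.7]}' 60; python3 -m crank '{"translation":[[0,0,4],[0,0,4],[0,0,2],[0,0,0]],"roll":[0,0,0,0],"fingers":[0.7,0.7,0.7,0.7]}'
```

```text
clock: 8.4
position: [0.4846, 0.3432, -0.0088]
ee_rot: [-0.0, 0.726, 0.687, -0.001]
contact_force: [-0.1, 0.0, -1.3]
width: 0.066
gripper_force: 67.1
clock: 8.8
position: [0.4857, 0.3436, -0.0167]
ee_rot: [0.0, 0.726, 0.687, 0.0]
contact_force: [-0.9, -1.7, 4.2]
width: 0.0661
gripper_force: 68.1
```

Plate seated at the predicted height (-16.7). Release, rise, take an image, fly to the jar.

```bash
python3 -m crank '{"translation":[[0,0,0],[0,0,0],[0,0,0],[0,0,-20],[0,0,-30],[0,0,-40],[0,0,-30],[0,0,0]],"roll":[0,0,0,0,0,0,0,0],"fingers":[0.93,0.93,0.93,0.93,1,1,1,1]}' 60; python3 -c "
from h import *
save('wrist','wrist7')"; python3 -m crank '{"translation":[[-30,8,0],[-44,13,0],[-44,13,0],[-44,13,0],[-44,13,0],[-44,13,0],[-44,13,0],[-44,13,0]],"roll":[0,0,0,0,0,0,0,0],"fingers":[1,1,1,1,1,1,1,1]}';  python3 -m crank '{"translation":[[-44,13,0],[-40,13,0],[-12,2,0],[0,0,0],[0,0,0]],"roll":[0,0,-0.03,-0.026,0],"fingers":[1,1,1,1,1]}'; python3 - <<'E'
from h import *
save('wrist','wrist8')
def blobs(f,thr=150,amin=150):
    im=np.load('pics/%s.npz'%f)['im']; m=(im.min(2)>thr).astype(np.uint8)
    n,l,s,c=cv2.connectedComponentsWithStats(m)
    for i in range(1,n):
        if s[i,4]>amin: print(s[i].tolist(),c[i].round(1))
print('7');blobs('wrist7');print('8');blobs('wrist8')
print(proj('wrist8',[.587,-.072,.078]),proj('wrist8',[.6785,-.0755,.034]),proj('wrist7',[.4863,.3435,.022]))
off(.587,-.072,.005,0)
E
```

```text
clock: 9.6
position: [0.4883, 0.3453, 0.1072]
ee_rot: [0.001, 0.726, 0.687, 0.005]
contact_force: [0.6, -0.4, 0.1]
width: 0.0852
gripper_force: 0.0
clock: 10.45
position: [0.5645, -0.0011, 0.1007]
ee_rot: [-0.001, 0.726, 0.687, -0.001]
contact_force: [0.2, 0.5, -0.3]
width: 0.0853
gripper_force: 0.0
clock: 10.95
position: [0.587, -0.0961, 0.1009]
ee_rot: [-0.002, 0.707, 0.707, -0.0]
contact_force: [-0.1, 0.4, -0.3]
width: 0.0849
gripper_force: 0.0
7
[161, 0, 109, 63, 5602] [213.1  28.4]
[0, 18, 48, 163, 4390] [ 24.2 101.9]
[344, 132, 59, 148, 1738] [371.  198.8]
[235, 140, 88, 143, 8132] [279.1 207.9]
[0, 202, 69, 90, 4170] [ 30.  244.3]
[535, 339, 25, 47, 297] [550.1 363.1]
[437, 370, 11, 40, 388] [441.7 388.6]
8
[253, 0, 41, 13, 373] [272.2   5.2]
[390, 0, 26, 36, 567] [402.7  16.6]
[498, 0, 61, 69, 655] [534.8  24.8]
[486, 61, 74, 291, 11482] [524.9 152.5]
[61, 149, 74, 95, 5112] [ 92.  196.1]
[370, 148, 61, 90, 4554] [399.3 193. ]
[248, 168, 73, 71, 3972] [284.4 203.1]
[525, 291, 35, 91, 1747] [545.2 338.8]
[181, 341, 27, 29, 267] [198.9 351.9]
[417, 369, 39, 44, 559] [440.7 388.3]
(np.float64(283.9669554753215), np.float64(200.6358956679329)) (np.float64(401.14289679012086), np.float64(192.35068294779356)) (np.float64(280.3989361538017), np.float64(213.78125510711536))
shift [23.4  0.1 96.3] yaw 0.001  roll 0.001
```

Jar and carton where predicted. Grasp the jar.

```bash
python3 -m crank '{"translation":[[22,0,0],[0,0,30],[0,0,35],[0,0,25],[0,0,6],[0,0,0],[0,0,0],[0,0,0]],"roll":[0,0,0,0,0,0,0,0],"fingers":[1,1,1,1,1,1,0.4,0.4]}' 40;  python3 -m crank '{"translation":[[0,0,0],[0,0,0],[0,0,0],[0,0,0],[0,0,-10],[0,0,-30],[0,0,-50],[0,0,-30]],"roll":[0,0,0,0,0,0,0,0],"fingers":[0.4,0.4,0.4,0.4,0.4,0.4,0.4,0.4]}';python3 - <<'E'
from h import *
off(.4861,.3434,.12,-.054)
E
```

```text
clock: 11.8
position: [0.5895, -0.0748, 0.008]
ee_rot: [0.001, 0.707, 0.708, 0.001]
contact_force: [0.3, -0.1, 0.6]
width: 0.0588
gripper_force: 0.0
clock: 12.6
position: [0.5893, -0.0752, 0.13]
ee_rot: [0.002, 0.707, 0.707, 0.001]
contact_force: [1.1, -0.3, -0.2]
width: 0.044
gripper_force: 41.2
shift [ 418.7 -102.9    9.2] yaw 0.001  roll 0.055
```

```bash
python3 -m crank '{"translation":[[30,-8,0],[44,-11,0],[44,-11,0],[44,-11,0],[44,-11,0],[44,-11,0],[44,-11,0],[44,-11,0]],"roll":[0,0,0,0,0,0,0,0],"fingers":[0.4,0.4,0.4,0.4,0.4,0.4,0.4,0.4]}';  python3 -m crank '{"translation":[[44,-11,0],[26,-5,0],[8,-2,0],[0,0,0],[0,0,0],[0,0,0]],"roll":[0,0,0.03,0.025,0,0],"fingers":[0.4,0.4,0.4,0.4,0.4,0.4]}'; python3 - <<'E'
from h import *
save('wrist','wrist9')
off(.4861,.3434,.01,-.054)
E
```

```text
clock: 13.4
position: [0.502, 0.2647, 0.127]
ee_rot: [0.0, 0.707, 0.707, 0.0]
contact_force: [0.4, -0.1, -1.7]
width: 0.0439
gripper_force: 41.2
clock: 14.0
position: [0.4849, 0.3401, 0.1265]
ee_rot: [0.0, 0.726, 0.688, -0.0]
contact_force: [-0.6, 0.1, -0.4]
width: 0.0441
gripper_force: 41.2
shift [  3.4   0.9 116.5] yaw -0.055  roll -0.001
```

```bash
python3 - <<'E'
from h import *
im=np.load('pics/wrist9.npz')['im']; s=manip.get_state()['position']
m=(im.min(2)>150).astype(np.uint8); n,l,st,c=cv2.connectedComponentsWithStats(m)
for i in range(1,n):
    if st[i,4]>150: print(st[i].tolist(),c[i].round(1))
for dx in(-3,0,1.5,3): print(dx,proj('wrist9',[s[0],s[1]+dx/1000,s[2]+.072]), [proj('wrist9',[s[0]+a,s[1]+dx/1000,s[2]+.072])[0].round(1) for a in(-.023,.023)])
print(proj('wrist9',[.4861,.3434,.022]))
E
```

```text
[173, 0, 103, 59, 4973] [221.8  27.2]
[0, 15, 65, 158, 5661] [33. 99.]
[345, 125, 56, 140, 1640] [371.3 192.2]
[243, 132, 83, 107, 4515] [284.1 166.1]
[0, 192, 81, 87, 5139] [ 36.3 232.6]
[247, 233, 81, 36, 1187] [287.7 246.6]
[226, 270, 118, 93, 8553] [284.6 316.2]
[512, 320, 48, 67, 515] [543.4 356.3]
[528, 345, 32, 75, 444] [548.2 378.2]
-3 (np.float64(284.807799229677), np.float64(332.9904987543853)) [np.float64(224.2), np.float64(345.9)]
0 (np.float64(284.3828314183082), np.float64(326.646506663916)) [np.float64(223.1), np.float64(346.2)]
1.5 (np.float64(284.1663177879175), np.float64(323.40494730289686)) [np.float64(222.5), np.float64(346.4)]
3 (np.float64(283.94710771647584), np.float64(320.11652188303907)) [np.float64(221.9), np.float64(346.5)]
(np.float64(284.78835981563657), np.float64(201.21017869286067))
```

```bash
python3 -m crank '{"translation":[[3,1,10],[0,0,30],[0,0,30],[0,0,16],[0,0,0],[0,0,0]],"roll":[0,0,0,0,0,0],"fingers":[0.4,0.4,0.4,0.4,0.4,0.4]}'; python3 -m crank '{"translation":[[0,0,6],[0,0,6],[0,0,6],[0,0,5],[0,0,3],[0,0,0]],"roll":[0,0,0,0,0,0],"fingers":[0.4,0.4,0.4,0.4,0.4,0.4]}'
```

```text
clock: 14.65
position: [0.4862, 0.3438, 0.0401]
ee_rot: [-0.0, 0.726, 0.688, -0.0]
contact_force: [-0.2, 0.2, -0.2]
width: 0.0442
gripper_force: 41.1
clock: 15.25
position: [0.4855, 0.3439, 0.0138]
ee_rot: [-0.0, 0.726, 0.688, -0.001]
contact_force: [-0.7, -0.1, -0.9]
width: 0.0439
gripper_force: 41.1
```

```bash
python3 -m crank '{"translation":[[0,0,2],[0,0,1],[0,0,0]],"roll":[0,0,0],"fingers":[0.4,0.4,0.4]}'; python3 -m crank '{"translation":[[0,0,1.5],[0,0,0]],"roll":[0,0],"fingers":[0.4,0.4]}'
```

```text
clock: 15.55
position: [0.4861, 0.3443, 0.012]
ee_rot: [0.0, 0.726, 0.688, 0.0]
contact_force: [-0.3, -0.2, 3.3]
width: 0.0439
gripper_force: 41.5
clock: 15.75
position: [0.4862, 0.3443, 0.012]
ee_rot: [0.0, 0.726, 0.688, 0.001]
contact_force: [-3.0, -1.6, 11.6]
width: 0.044
gripper_force: 42.5
```

Jar on the floor. Release, rise, fly to the tube.

```bash
python3 -m crank '{"translation":[[0,0,-1.5],[0,0,0],[0,0,0],[0,0,-10],[0,0,-30],[0,0,-48],[0,0,-48],[0,0,0]],"roll":[0,0,0,0,0,0,0,0],"fingers":[0.75,0.75,0.75,0.75,0.75,0.8,0.8,1]}' 40; python3 -c "
from h import *
save('wrist','wrist10')"; python3 -m crank '{"translation":[[-30,25,0],[-38,31,0],[-38,31,0],[-38,31,0],[-38,31,0],[-38,31,0],[-34,26,0],[-15,11,0]],"roll":[0,0,0,0,0,0,0,0],"fingers":[1,1,1,1,1,1,1,1]}';  python3 -m crank '{"translation":[[0,0,20],[0,0,30],[0,0,0],[0,0,0]],"roll":[-0.12,-0.119,0,0],"fingers":[0.4,0.4,0.4,0.4]}'; python3 - <<'E'
from h import *
save('wrist','wrist11')
im=np.load('pics/wrist11.npz')['im'].astype(int)
m=(im.min(2)>150).astype(np.uint8); n,l,st,c=cv2.connectedComponentsWithStats(m)
for i in range(1,n):
    if st[i,4]>150: print(st[i].tolist(),c[i].round(1))
r=((im[...,2]>120)&(im[...,1]<80)&(im[...,0]<80)).astype(np.uint8); n,l,st,c=cv2.connectedComponentsWithStats(r)
for i in range(1,n):
    if st[i,4]>40: print('red',st[i].tolist(),c[i].round(1))
print(proj('wrist11',[.6747,.1377,.008]),proj('wrist11',[.6929,.0397,.008]))
E
```

```text
clock: 16.55
position: [0.4904, 0.3466, 0.1554]
ee_rot: [0.002, 0.726, 0.688, 0.007]
contact_force: [0.2, 0.8, 0.4]
width: 0.0805
gripper_force: 0.0
clock: 17.4
position: [0.6893, 0.0597, 0.1453]
ee_rot: [-0.0, 0.727, 0.687, -0.001]
contact_force: [0.5, 0.6, -1.2]
width: 0.0854
gripper_force: 0.0
clock: 17.8
position: [0.6869, 0.0643, 0.0963]
ee_rot: [-0.001, 0.64, 0.769, -0.001]
contact_force: [-0.7, -0.2, 1.2]
width: 0.0341
gripper_force: 0.0
[354, 0, 165, 320, 7280] [433.5 222.3]
[449, 0, 92, 331, 4832] [505.4 165.9]
[465, 0, 95, 373, 14704] [529.  234.6]
[273, 118, 21, 108, 1811] [283.  171.9]
[102, 121, 78, 86, 5117] [140.4 163.5]
[0, 290, 56, 63, 1957] [ 22.9 321.1]
[235, 330, 42, 31, 969] [255.4 345.2]
[378, 357, 21, 24, 249] [384.6 372.2]
red [0, 59, 13, 57, 379] [ 3.9 91.7]
red [276, 223, 20, 23, 398] [285.6 234.7]
(np.float64(285.74203179666614), np.float64(119.01437551400961)) (np.float64(285.6108498413312), np.float64(238.795377111047))
```

```bash
python3 - <<'E'
from h import *
f='wrist11'
a=w(f,(283,171.9),.012);b=w(f,(285.6,234.7),.012);e1=w(f,(281.5,118),.010);e2=w(f,(286,246),.010);print(a,b,e1,e2,np.linalg.norm(e1-e2))
yw=np.arctan2(-(a-b)[0],(a-b)[1]);u=(a-b)/np.linalg.norm(a-b); c=(e1+e2)/2; print(c,yw); g=c-u*.026; off(g[0],g[1],-.01,yw)
E
```

```text
[0.6802 0.0962 0.012 ] [0.6919 0.0448 0.012 ] [0.6713 0.1379 0.01  ] [0.6943 0.0341 0.01  ] 0.10631763729504151
[0.6828 0.086  0.01  ] 0.22381293342425865
shift [-3.800e+00 -1.000e-01  1.078e+02] yaw 0.184  roll -0.040
```

```bash
python3 -m crank '{"translation":[[-4,0,20],[0,0,35],[0,0,30],[0,0,15],[0,0,5],[0,0,0]],"roll":[-0.04,0,0,0,0,0],"fingers":[0.4,0.4,0.4,0.4,0.4,0.4]}' 25; python3 -m crank '{"translation":[[0,0,3],[0,0,3],[0,0,0]],"roll":[0,0,0],"fingers":[0.4,0.4,0.4]}'; python3 -m crank '{"translation":[[0,0,2],[0,0,2],[0,0,0]],"roll":[0,0,0],"fingers":[0.4,0.4,0.4]}'
```

```text
clock: 18.45
position: [0.6895, 0.0601, -0.0069]
ee_rot: [0.0, 0.623, 0.782, 0.0]
contact_force: [-0.2, -0.9, 0.2]
width: 0.0343
gripper_force: 0.0
clock: 18.75
position: [0.6892, 0.0598, -0.013]
ee_rot: [0.0, 0.623, 0.782, 0.0]
contact_force: [-0.4, 0.7, -0.4]
width: 0.034
gripper_force: 0.0
clock: 19.05
position: [0.6886, 0.0598, -0.0179]
ee_rot: [-0.0, 0.623, 0.782, -0.0]
contact_force: [-0.3, 0.1, 0.6]
width: 0.034
gripper_force: 0.0
```

```bash
python3 -m crank '{"translation":[[0,0,2],[0,0,1],[0,0,0]],"roll":[0,0,0],"fingers":[0.4,0.4,0.4]}'; python3 -m crank '{"translation":[[0,0,2],[0,0,0]],"roll":[0,0],"fingers":[0.4,0.4]}';python3 -m crank '{"translation":[[0,0,2],[0,0,0]],"roll":[0,0],"fingers":[0.4,0.4]}'
```

```text
clock: 19.35
position: [0.6886, 0.0598, -0.0209]
ee_rot: [-0.0, 0.623, 0.782, -0.0]
contact_force: [-0.7, 1.3, 0.2]
width: 0.034
gripper_force: 0.0
clock: 19.55
position: [0.6886, 0.0598, -0.0229]
ee_rot: [-0.0, 0.623, 0.782, -0.0]
contact_force: [0.5, 0.9, 0.5]
width: 0.0345
gripper_force: 0.0
clock: 19.75
position: [0.6886, 0.0598, -0.0249]
ee_rot: [-0.0, 0.623, 0.782, -0.0]
contact_force: [-0.0, 0.3, -0.0]
width: 0.0343
gripper_force: 0.0
```

```bash
python3 -m crank '{"translation":[[0,0,1.5],[0,0,0]],"roll":[0,0],"fingers":[0.4,0.4]}'; python3 -m crank '{"translation":[[0,0,1.5],[0,0,0]],"roll":[0,0],"fingers":[0.4,0.4]}';python3 -m crank '{"translation":[[0,0,0],[0,0,0],[0,0,0],[0,0,0]],"roll":[0,0,0,0],"fingers":[0.1,0.1,0.1,0.1]}'
```

```text
clock: 19.95
position: [0.6887, 0.0598, -0.0263]
ee_rot: [-0.0, 0.623, 0.782, -0.0]
contact_force: [-1.1, -0.3, 0.7]
width: 0.0343
gripper_force: 0.0
clock: 20.15
position: [0.689, 0.0598, -0.0273]
ee_rot: [0.0, 0.623, 0.782, 0.0]
contact_force: [0.3, -0.1, 1.5]
width: 0.0342
gripper_force: 0.8
clock: 20.55
position: [0.6895, 0.0597, -0.0262]
ee_rot: [0.001, 0.623, 0.782, 0.0]
contact_force: [-0.6, -0.9, 6.0]
width: 0.0164
gripper_force: 28.4
```

```bash
python3 -m crank '{"translation":[[0,0,0],[0,0,0],[0,0,-6],[0,0,0],[0,0,0],[0,0,0],[0,0,0]],"roll":[0,0,0,0,0,0,0],"fingers":[0.35,0.35,0.35,0.35,0.1,0.1,0.1]}' 25; python3 -m crank '{"translation":[[0,0,0],[0,0,-10],[0,0,-30],[0,0,-48],[0,0,-48],[0,0,-30],[0,0,0]],"roll":[0,0,0,0,0,0,0],"fingers":[0.1,0.1,0.1,0.1,0.1,0.1,0.1]}'; python3 - <<'E'
from h import *
s=manip.get_state(); print(s['position'],s['width'])
# grip point in tray: bay centre minus 26mm along tray y
t=-.054; y=np.array([-np.sin(t),np.cos(t)]); off(.5685-.026*y[0],.3395-.026*y[1],.0,t)
E
```

```text
clock: 21.25
position: [0.6887, 0.0598, -0.0217]
ee_rot: [-0.0, 0.623, 0.782, -0.0]
contact_force: [-0.2, 0.3, 2.0]
width: 0.0163
gripper_force: 27.0
clock: 21.95
position: [0.6924, 0.0598, 0.1514]
ee_rot: [0.005, 0.623, 0.782, 0.004]
contact_force: [0.8, 0.2, -0.7]
width: 0.0158
gripper_force: 26.8
[0.69235742 0.05981085 0.15144893] 0.015803269787167975
shift [275.7 -67.2 149.9] yaw 0.225  roll 0.279
```

```bash
python3 -m crank '{"translation":[[25,-6,0],[42,-10,0],[45,-11,0],[45,-11,0],[45,-11,0],[42,-10,0],[24,-6,0],[8,-2,0]],"roll":[0,0,0,0,0,0,0,0],"fingers":[0.1,0.1,0.1,0.1,0.1,0.1,0.1,0.1]}'; python3 -m crank '{"translation":[[0,0,10],[0,0,25],[0,0,25],[0,0,0],[0,0,0]],"roll":[0.14,0.139,0,0,0],"fingers":[0.1,0.1,0.1,0.1,0.1]}'; python3 - <<'E'
from h import *
save('wrist','wrist12')
im=np.load('pics/wrist12.npz')['im']
cv2.imwrite('pics/c12.png',cv2.resize(im[60:390,140:460],None,fx=1.8,fy=1.8,interpolation=cv2.INTER_CUBIC))
s=manip.get_state(); print(s['position'],s['width'])
t=-.054; y=np.array([-np.sin(t),np.cos(t)]); off(.5685-.026*y[0],.3395-.026*y[1],-.0177,t)
E
```

```text
clock: 22.75
position: [0.5596, 0.3161, 0.1436]
ee_rot: [-0.001, 0.622, 0.783, -0.001]
contact_force: [0.4, 0.1, -0.3]
width: 0.0162
gripper_force: 26.8
clock: 23.25
position: [0.5622, 0.3129, 0.084]
ee_rot: [-0.0, 0.726, 0.688, -0.001]
contact_force: [-0.2, 1.0, 0.1]
width: 0.0163
gripper_force: 26.8
[0.56290367 0.31339113 0.08504247] 0.01636834513893877
shift [  0.4   4.1 102.7] yaw -0.055  roll -0.001
```

View pics/c12.png

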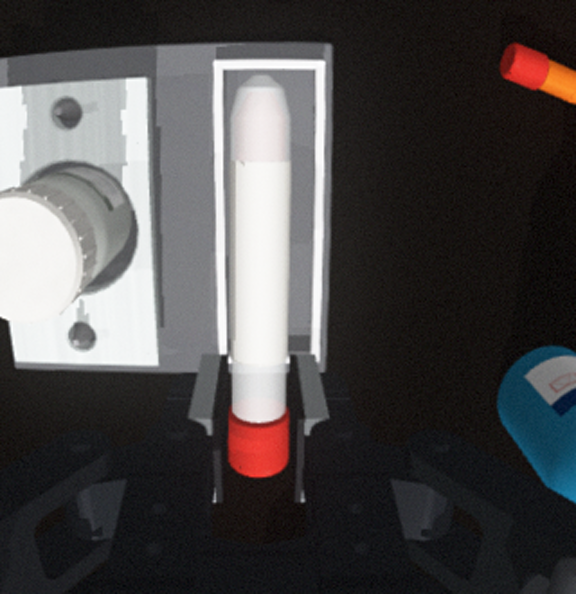

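Picture: plate on both pins, jar standing in the opening, tube aligned with the bay but 4 mm left. Shift 4 right and 5 back (away from the jar), lower.

```bash
python3 -m crank '{"translation":[[-4.5,4,20],[0,0,35],[0,0,25],[0,0,8],[0,0,0]],"roll":[0,0,0,0,0],"fingers":[0.1,0.1,0.1,0.1,0.1]}'; python3 -m crank '{"translation":[[0,0,5],[0,0,3],[0,0,0]],"roll":[0,0,0],"fingers":[0.1,0.1,0.1]}'; python3 -m crank '{"translation":[[0,0,3],[0,0,1],[0,0,0]],"roll":[0,0,0],"fingers":[0.1,0.1,0.1]}'
```

```text
clock: 23.8
position: [0.566, 0.309, -0.0036]
ee_rot: [0.0, 0.726, 0.688, -0.0]
contact_force: [-0.1, -0.0, 0.2]
width: 0.0161
gripper_force: 26.8
clock: 24.1
position: [0.5661, 0.3094, -0.0109]
ee_rot: [0.0, 0.726, 0.688, 0.001]
contact_force: [-0.2, 0.3, -0.3]
width: 0.016
gripper_force: 26.8
clock: 24.4
position: [0.5656, 0.3092, -0.0157]
ee_rot: [-0.0, 0.726, 0.688, -0.0]
contact_force: [0.1, 0.4, -0.3]
width: 0.0162
gripper_force: 26.8
```

```bash
python3 -m crank '{"translation":[[0,0,1.5],[0,0,0],[0,0,0],[0,0,0],[0,0,-10],[0,0,-40],[0,0,-48],[0,0,-48]],"roll":[0,0,0,0,0,0,0,0],"fingers":[0.1,0.1,0.32,0.32,0.32,0.4,1,1]}' 30; python3 - <<'E'
from h import *
print(w('wrist11',(140.4,163.5),.06),w('wrist0',(414*.7,145*.7),.06))
save('wrist','wrist13')
off(.580,.0918,.0,0)
E
```

```text
clock: 25.2
position: [0.565, 0.309, 0.1306]
ee_rot: [-0.0, 0.726, 0.688, -0.001]
contact_force: [2.1, 0.6, 0.9]
width: 0.0624
gripper_force: 0.0
[0.5818 0.0933 0.06  ] [0.5801 0.0918 0.06  ]
shift [-219.5   19.8  139.2] yaw -0.054  roll -0.054
```

```bash
python3 -m crank '{"translation":[[-25,2,0],[-45,4,0],[-45,4,0],[-45,4,0],[-40,4,0],[-18,3,0],[0,0,0]],"roll":[0,0,0,0,0,0,-0.054],"fingers":[1,1,1,1,1,1,1]}' 30; python3 -m crank '{"translation":[[0,0,20],[0,0,20],[0,0,0],[0,0,0]],"roll":[0,0,0,0],"fingers":[1,1,1,1]}' ; python3 - <<'E'
from h import *
save('wrist','wrist14')
im=np.load('pics/wrist14.npz')['im']
m=(im.min(2)>150).astype(np.uint8); n,l,st,c=cv2.connectedComponentsWithStats(m)
for i in range(1,n):
    if st[i,4]>1500: print(st[i].tolist(),c[i].round(1))
print(proj('wrist14',[.581,.0925,.06])); off(.581,.0925,.0,0)
im=np.load('pics/wrist13.npz')['im']; cv2.imwrite('pics/c13.png',cv2.resize(im[90:390,140:460],None,fx=1.8,fy=1.8))
E
```

```text
clock: 25.95
position: [0.575, 0.0873, 0.1294]
ee_rot: [0.001, 0.708, 0.706, -0.0]
contact_force: [-0.4, 1.0, 0.3]
width: 0.0857
gripper_force: 0.0
clock: 26.35
position: [0.5747, 0.0905, 0.0892]
ee_rot: [-0.0, 0.707, 0.707, -0.0]
contact_force: [0.2, -0.3, -0.3]
width: 0.0853
gripper_force: 0.0
[474, 125, 86, 258, 8328] [528.5 279.8]
[245, 180, 92, 93, 6421] [290.6 227. ]
(np.float64(293.3893213186767), np.float64(231.17794983813025))
shift [ 2.   5.4 89.8] yaw 0.000  roll 0.000
```

```bash
python3 -m crank '{"translation":[[4.5,4,20],[0,0,35],[0,0,25],[0,0,9],[0,0,0],[0,0,0],[0,0,0],[0,0,0]],"roll":[0,0,0,0,0,0,0,0],"fingers":[1,1,1,1,1,0.6,0.6,0.6]}' 25; python3 -m crank '{"translation":[[0,0,0],[0,0,-10],[0,0,-25],[0,0,-40],[0,0,-40],[0,0,-25],[0,0,0]],"roll":[0,0,0,0,0,0,0],"fingers":[0.6,0.6,0.6,0.6,0.6,0.6,0.6]}'; python3 - <<'E'
from h import *
off(.4452,-.45,.14,0)
E
```

```text
clock: 27.2
position: [0.5805, 0.095, 0.0018]
ee_rot: [0.001, 0.707, 0.707, 0.001]
contact_force: [-1.4, -0.9, 5.4]
width: 0.058
gripper_force: 26.4
clock: 27.9
position: [0.5818, 0.095, 0.1451]
ee_rot: [0.003, 0.707, 0.707, 0.004]
contact_force: [0.6, -0.2, 0.1]
width: 0.0582
gripper_force: 27.0
shift [-545.  -136.7    3.5] yaw 0.000  roll 0.000
```

```bash
python3 -m crank '{"translation":[[-25,-6,-10],[-45,-12,-5],[-47,-12,0],[-47,-12,0],[-47,-12,0],[-47,-12,0],[-47,-12,0],[-47,-12,0]],"roll":[0,0,0,0,0,0,0,0],"fingers":[0.6,0.6,0.6,0.6,0.6,0.6,0.6,0.6]}'; python3 -m crank '{"translation":[[-47,-12,0],[-47,-12,0],[-40,-12,0],[-22,-10,0],[-9,0,0],[0,0,0],[0,0,0]],"roll":[0,0,0,0,0.08,0,0],"fingers":[0.6,0.6,0.6,0.6,0.6,0.6,0.6]}'; python3 - <<'E'
from h import *
save('wrist','wrist15')
im=np.load('pics/wrist15.npz')['im']; s=manip.get_state(); print(s['position'])
cv2.imwrite('pics/c15.png',cv2.resize(im,(800,600),interpolation=cv2.INTER_CUBIC))
E
```

```text
clock: 28.7
position: [0.4873, -0.2584, 0.1541]
ee_rot: [-0.001, 0.707, 0.707, -0.0]
contact_force: [0.7, 1.1, 0.0]
width: 0.0581
gripper_force: 27.0
clock: 29.4
position: [0.4424, -0.4212, 0.154]
ee_rot: [-0.001, 0.734, 0.679, 0.0]
contact_force: [-0.1, -0.3, -0.5]
width: 0.058
gripper_force: 27.0
[ 0.4426721  -0.42092538  0.15430735]
```

View pics/c15.png

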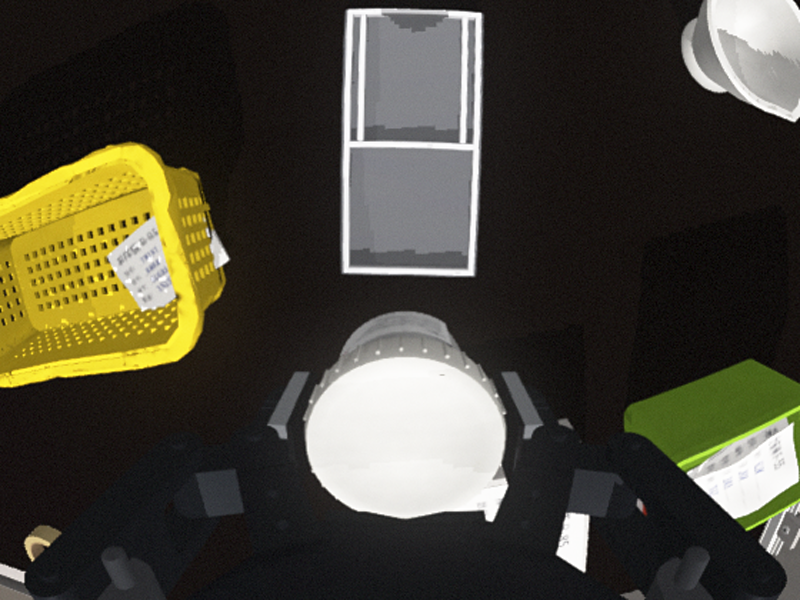

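```bash
python3 - <<'E'
from h import *
g=lambda x,y:w('wrist15',(x*.7,y*.7),.012)
bl,br,tl,tr=g(343,274),g(475,276),g(346,10),g(483,12)
print(bl,br,tl,tr,np.linalg.norm(bl-br),np.linalg.norm(bl-tl),np.linalg.norm(br-tr),np.linalg.norm(tl-tr))
b=(bl+br)/2;t=(tl+tr)/2;c=(b+t)/2;d=(t-b);yw=np.arctan2(-d[0],d[1]);u=d/np.linalg.norm(d)
dv=(g(350,145.5)+g(477.5,146.5))/2; print('div',dv, 'c',c,'yaw',yw)
cu=b+u*.048; fl=t-u*.052; print('cup',cu,'flat',fl)
z=manip.get_state()['position'][2]; p=proj('wrist15',np.array(manip.get_state()['position'])+[0,0,.058]);print('cup lid pred',p[0]/.7,p[1]/.7)
off(cu[0],cu[1],.0058,yw)
E
```

```text
[ 0.3996 -0.4139  0.012 ] [ 0.4908 -0.4224  0.012 ] [ 0.4173 -0.2299  0.012 ] [ 0.5095 -0.2379  0.012 ] 0.09159525096859553 0.1848493711106424 0.18544524798441184 0.09254642078438252
div [ 0.4552  -0.33015  0.012  ] c [ 0.4543   -0.326025  0.012   ] yaw -0.09845943074486353
cup [ 0.44991842 -0.37038247  0.012     ] flat [ 0.45828838 -0.28564815  0.012     ]
cup lid pred 406.34523162991206 436.96841379168535
shift [ 50.7   3.4 148.6] yaw -0.078  roll 0.020
```

```bash
python3 -m crank '{"translation":[[20,1,0],[29,2,10],[0,0,40],[0,0,45],[0,0,30],[0,0,10],[0,0,0]],"roll":[0,0.02,0,0,0,0,0],"fingers":[0.6,0.6,0.6,0.6,0.6,0.6,0.6]}'; python3 -m crank '{"translation":[[0,0,5],[0,0,4],[0,0,2],[0,0,0]],"roll":[0,0,0,0],"fingers":[0.6,0.6,0.6,0.6]}'; python3 -c "
from h import *
off(.4497,-.372,.0058,-.098)"
```

```text
clock: 30.15
position: [0.4494, -0.3713, 0.019]
ee_rot: [-0.002, 0.741, 0.671, 0.0]
contact_force: [0.9, -0.3, 0.2]
width: 0.0584
gripper_force: 27.1
clock: 30.55
position: [0.45, -0.3738, 0.0094]
ee_rot: [0.0, 0.742, 0.671, 0.0]
contact_force: [0.3, -0.3, -0.2]
width: 0.0583
gripper_force: 27.1
shift [ 1.8 -0.5  3.6] yaw -0.100  roll -0.002
```

```bash
python3 -m crank '{"translation":[[0,0,2],[0,0,1],[0,0,0]],"roll":[0,0,0],"fingers":[0.6,0.6,0.6]}'; python3 -m crank '{"translation":[[0,0,1],[0,0,0]],"roll":[0,0],"fingers":[0.6,0.6]}'
```

```text
clock: 30.85
position: [0.4498, -0.3737, 0.0059]
ee_rot: [0.0, 0.742, 0.671, 0.0]
contact_force: [-0.7, -0.3, 0.5]
width: 0.0585
gripper_force: 27.1
clock: 31.05
position: [0.4498, -0.3737, 0.0058]
ee_rot: [0.0, 0.742, 0.671, -0.0]
contact_force: [-1.7, 1.6, 5.7]
width: 0.0578
gripper_force: 27.5
```

```bash
python3 -m crank '{"translation":[[0,0,-1],[0,0,0],[0,0,0],[0,0,0],[0,0,-20],[0,0,-40],[0,0,-48],[0,0,-30]],"roll":[0,0,0,0,0,0,0,0],"fingers":[0.9,0.9,0.9,0.9,0.9,0.9,0.9,0.8]}'; python3 - <<'E'
from h import *
im=np.load('pics/wrist8.npz')['im']; m=(im.min(2)>150).astype(np.uint8); n,l,st,c=cv2.connectedComponentsWithStats(m)
i=l[193,399]; r=cv2.minAreaRect(np.argwhere(l==i)[:,::-1].astype(np.float32)); P=cv2.boxPoints(r); Q=np.array([w('wrist8',p,.034) for p in P]); print(Q, Q.mean(0), [np.linalg.norm(Q[k]-Q[k-1]).round(4) for k in range(4)], [np.arctan2(-(Q[k]-Q[k-1])[0],(Q[k]-Q[k-1])[1]).round(3) for k in range(4)])
for z in(0,.03,.06): print(w('wrist0',(610*.7,370*.7),z))
off(.6785,-.0755,.1,.05)
E
```

```text
clock: 31.85
position: [0.4507, -0.3744, 0.147]
ee_rot: [0.002, 0.742, 0.671, 0.0]
contact_force: [0.1, -0.3, -0.5]
width: 0.0682
gripper_force: 0.0
[[ 0.6547 -0.1113  0.034 ]
 [ 0.6569 -0.041   0.034 ]
 [ 0.7012 -0.0427  0.034 ]
 [ 0.7018 -0.1164  0.034 ]] [ 0.67865 -0.07785  0.034  ] [np.float64(0.0474), np.float64(0.0703), np.float64(0.0443), np.float64(0.0737)] [np.float64(1.463), np.float64(-0.031), np.float64(-1.609), np.float64(-3.133)]
[ 0.7681 -0.1002  0.    ]
[ 0.7526 -0.0864  0.03  ]
[ 0.7371 -0.0726  0.06  ]
shift [320.3 196.7  46.8] yaw -0.100  roll -0.150
```

```bash
python3 -m crank '{"translation":[[22,15,0],[40,27,0],[41,28,0],[41,28,0],[41,28,0],[41,28,0],[41,28,0],[28,18,0]],"roll":[0,0,0,0,0,0,0,0],"fingers":[0.8,0.8,0.8,0.8,0.8,0.8,0.8,0.8]}'; python3 -m crank '{"translation":[[0,0,20],[0,0,25],[0,0,10],[0,0,0],[0,0,0]],"roll":[-0.1,0,0,0,0],"fingers":[0.8,0.8,0.8,0.8,0.8]}'; python3 - <<'E'
from h import *
save('wrist','wrist16')
im=np.load('pics/wrist16.npz')['im']; m=(im.min(2)>150).astype(np.uint8); n,l,st,c=cv2.connectedComponentsWithStats(m)
u=proj('wrist16',[.6785,-.078,.034]);print(u); i=l[int(u[1]),int(u[0])]; print(st[i],c[i])
h=cv2.convexHull(np.argwhere(l==i)[:,::-1].astype(np.int32)); a=cv2.approxPolyDP(h,5,True)[:,0]
Q=np.array([w('wrist16',p,.034) for p in a]);print(a.tolist(),Q.tolist()); print(w('wrist16',c[i],.034)); s=manip.get_state();print(s['position'])
off(.6785,-.078,-.016,0)
E
```

```text
clock: 32.65
position: [0.6801, -0.0968, 0.1434]
ee_rot: [-0.0, 0.741, 0.672, 0.001]
contact_force: [0.8, -0.4, -0.3]
width: 0.0685
gripper_force: 0.0
clock: 33.15
position: [0.6786, -0.1004, 0.0894]
ee_rot: [0.0, 0.707, 0.707, 0.0]
contact_force: [-0.4, -0.1, 0.3]
width: 0.0683
gripper_force: 0.0
(np.float64(283.54714665181706), np.float64(191.9843303155326))
[ 251  141   65   98 5965] [282.56462699 188.90896899]
[[314, 143], [310, 238], [253, 236], [253, 142]] [[0.6996, -0.043, 0.034], [0.6982, -0.1129, 0.034], [0.6558, -0.1113, 0.034], [0.6573, -0.0423, 0.034]]
[ 0.6778 -0.0758  0.034 ]
[ 0.67900956 -0.10051089  0.09007873]
shift [ 22.6  -0.7 106.1] yaw -0.001  roll -0.001
```

```bash
python3 -m crank '{"translation":[[23,-1,10],[0,0,35],[0,0,35],[0,0,20],[0,0,6],[0,0,0],[0,0,0],[0,0,0]],"roll":[0.02,0,0,0,0,0,0,0],"fingers":[0.8,0.8,0.8,0.8,0.8,0.8,0.4,0.4]}' 40; python3 -m crank '{"translation":[[0,0,0],[0,0,0],[0,0,0]],"roll":[0,0,0],"fingers":[0.4,0.4,0.4]}';  python3 -m crank '{"translation":[[0,0,-10],[0,0,-25],[0,0,-45],[0,0,-45],[0,0,-20],[0,0,0]],"roll":[0,0,0,0,0,0],"fingers":[0.4,0.4,0.4,0.4,0.4,0.4]}'; python3 - <<'E'
from h import *
off(.4585,-.2832,-.012,-.098)
E
```

```text
clock: 34.0
position: [0.6791, -0.0775, -0.0147]
ee_rot: [0.002, 0.714, 0.7, 0.001]
contact_force: [0.1, 0.2, 0.8]
width: 0.0433
gripper_force: 42.9
clock: 34.3
position: [0.679, -0.0775, -0.0148]
ee_rot: [0.002, 0.714, 0.7, 0.001]
contact_force: [0.4, 0.2, 6.8]
width: 0.0433
gripper_force: 43.8
clock: 34.9
position: [0.6796, -0.0773, 0.1327]
ee_rot: [0.004, 0.714, 0.7, 0.002]
contact_force: [-0.2, -0.0, -0.8]
width: 0.0432
gripper_force: 43.0
shift [-210.  -218.2  143.2] yaw -0.020  roll 0.078
```

```bash
python3 -m crank '{"translation":[[-16,-17,0],[-32,-33,0],[-33,-34,0],[-33,-34,0],[-33,-34,0],[-33,-34,0],[-22,-24,0],[-8,-8,0]],"roll":[0,0,0,0,0,0,0,0.04],"fingers":[0.4,0.4,0.4,0.4,0.4,0.4,0.4,0.4]}'; python3 -m crank '{"translation":[[0,0,20],[0,0,40],[0,0,20],[0,0,0],[0,0,0]],"roll":[0.038,0,0,0,0],"fingers":[0.4,0.4,0.4,0.4,0.4]}'; python3 - <<'E'
from h import *
save('wrist','wrist17'); cv2.imwrite('pics/c17.png',cv2.resize(np.load('pics/wrist17.npz')['im'][60:400,140:440],(540,600)))
off(.4585,-.2832,-.0108,-.098)
E
```

```text
clock: 35.7
position: [0.4513, -0.2832, 0.1261]
ee_rot: [-0.002, 0.73, 0.684, -0.001]
contact_force: [0.9, 0.5, -1.0]
width: 0.0431
gripper_force: 42.9
clock: 36.2
position: [0.4552, -0.2819, 0.0473]
ee_rot: [-0.001, 0.741, 0.672, 0.0]
contact_force: [0.8, -0.1, -0.3]
width: 0.0429
gripper_force: 42.8
shift [-0.3  2.6 59.1] yaw -0.098  roll 0.000
```

View pics/c17.png

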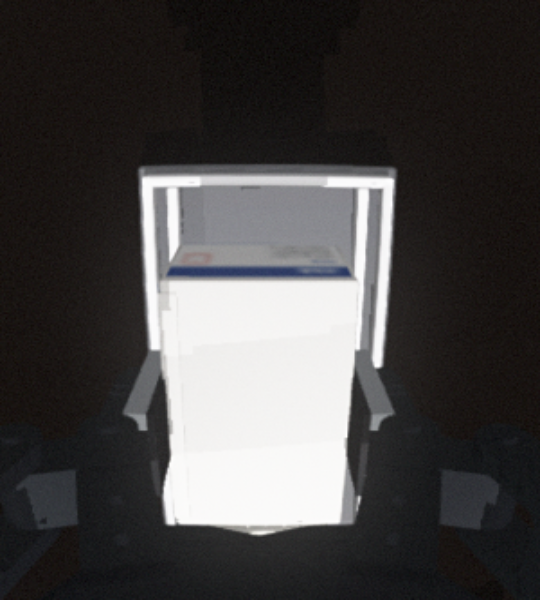

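Pocket's lips visible round the carton, carton about 2-3 mm left of centre, aligned.

```bash
python3 - <<'E'
from h import *
g=lambda x,y:w('wrist17',(140+x/1.8,60+y/1.765),.012)
m=g(268,188); t=-.098; print(m, g(142,170),g(395,170)); p=m[:2]-.045*np.array([-np.sin(t),np.cos(t)]); print(p); off(p[0],p[1],-.0108,t)
E
python3 -m crank '{"translation":[[0,2.6,15],[0,0,25],[0,0,8],[0,0,0]],"roll":[0,0,0,0],"fingers":[0.4,0.4,0.4,0.4]}'
```

```text
[ 0.4627 -0.2389  0.012 ] [ 0.4186 -0.2275  0.012 ] [ 0.5087 -0.2362  0.012 ]
[ 0.45829706 -0.28368408]
shift [-0.8  2.4 59.1] yaw -0.098  roll 0.000
clock: 36.65
position: [0.4576, -0.2825, -0.0002]
ee_rot: [-0.0, 0.741, 0.672, -0.0]
contact_force: [-0.5, -0.1, -0.6]
width: 0.0434
gripper_force: 42.9
```

```bash
python3 -m crank '{"translation":[[0,0,4],[0,0,4],[0,0,2],[0,0,0]],"roll":[0,0,0,0],"fingers":[0.4,0.4,0.4,0.4]}';python3 -m crank '{"translation":[[0,0,1],[0,0,0]],"roll":[0,0],"fingers":[0.4,0.4]}'
```

```text
clock: 37.05
position: [0.4577, -0.2828, -0.0101]
ee_rot: [0.0, 0.741, 0.672, 0.0]
contact_force: [0.4, -0.2, -1.8]
width: 0.0432
gripper_force: 42.9
clock: 37.25
position: [0.4579, -0.283, -0.0108]
ee_rot: [0.0, 0.741, 0.672, 0.0]
contact_force: [-0.4, 0.1, 0.5]
width: 0.0428
gripper_force: 43.1
```

```bash
python3 -m crank '{"translation":[[0,0,0.5],[0,0,0],[0,0,0],[0,0,0],[0,0,-20],[0,0,-40],[0,0,-48],[0,0,-48]],"roll":[0,0,0,0,0,0,0,0],"fingers":[0.4,0.7,0.7,0.7,0.7,0.7,0.8,1]}';python3 -m crank '{"translation":[[-30,0,-10],[-40,0,0],[-30,0,0],[0,0,0],[0,0,0]],"roll":[0,0,0,0,0],"fingers":[1,1,1,1,1]}'; python3 - <<'E'
from h import *
save('wrist','wrist18'); save('side','side18')
L=lambda f:np.load('pics/%s.npz'%f)['im']
a=cv2.resize(L('wrist18')[0:300,130:430],(390,390)); b=cv2.resize(L('wrist13')[60:360,120:420],(390,390)); 
s=L('side18'); c=cv2.resize(s[250:350,250:350],(200,200)); d=cv2.resize(s[80:180,250:350],(200,200)); e=cv2.resize(s,(267,200))
o=np.zeros((600,800,3),np.uint8); o[:390,:390]=a;o[:390,400:790]=b;o[395:595,:200]=c;o[395:595,205:405]=d;o[395:595,410:677]=e
cv2.imwrite('pics/final.png',o)
E
```

```text
clock: 38.05
position: [0.4572, -0.2825, 0.1455]
ee_rot: [-0.001, 0.741, 0.672, -0.0]
contact_force: [0.5, -1.2, 0.1]
width: 0.0809
gripper_force: 0.0
clock: 38.55
position: [0.4474, -0.3824, 0.1538]
ee_rot: [-0.001, 0.741, 0.671, 0.0]
contact_force: [-0.3, 0.4, -0.1]
width: 0.0854
gripper_force: 0.0
```

View pics/final.png

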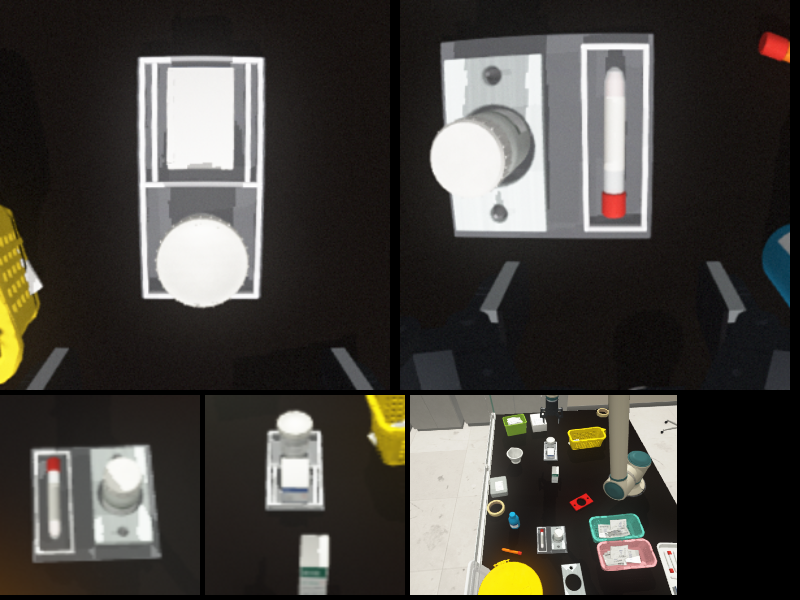

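All five items are in place: the carton and cup sit in their pockets, the plate and jar are fitted, and the tube lies in the bay. The tall carton, mortar and flask still stand. Handing in.

```bash
python3 -c "
from rig import manip
print(manip.sign_off())"
```

```text
the job is handed in; nothing more can be done
None
```

Both kits are made up and the job is handed in at about 39 s on the robot's clock; the final pictures show every item in place and the tall carton, mortar and flask still standing, but the hand-in gave no verdict.

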